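# Move the one lid from the kept compound box to the open one

### The job

Two wooden boxes of polishing compound share one lid. Take hold of the lid by its lip and tip that end up while its tongue stays under the keeper, then draw the lid out and let go of it resting ajar on its own box. Take it again by its two long sides, lift it clear and seat it fully home and level on the open box, either way round, then let go; leave the buffing wheel, the brush and the jar where they are.

Things in the scene. Friction and masses are not known exactly. Their poses are not given: they have to be found in the camera images.
- lid: Loose dark wooden lid, 0.15-0.31 kg. Origin: centre of its rim-bearing underside; x from lip to tongue, y across, z up. Plate x -80 to 66 mm, y -30 to 30, z 0 to 12. Plug block below: x -59 to 59, y -20.5 to 20.5, z -16 to 0, lowest 4 mm stepped in 1.5 mm. Centre of mass near x = -5. At the start it lies seated on kept_box, axes aligned, origin at kept_rim.
- lid_lip (a point): Middle of the lid's lip, at x -98, z 6 mm in the lid's frame; axes as the lid's. The lip is 26 mm wide (y), x -116 to -80, z 0 to 12, and sticks out beyond the box's end wall so that fingers fit down either side of it.
- lid_tongue (a point): Tip of the lid's tongue, at x 86, z 3 mm in the lid's frame; axes as the lid's. The tongue is 44 mm wide, x 66 to 86, z 0 to 6.
- kept_box: Fixed wooden box that has the lid at the start. Origin on the bench under the centre of its mouth; x points to its keeper end (away from the robot within about 0.35 rad), z up. Rim 60 mm high; outside x -78 to 104 mm, y -40 to 40. Cheeks 12 mm above the rim (flush with the lid's top), x -72 to 104, |y| 32 to 40, guard the lid's sides while it is seated.
- kept_rim (a point): Centre of kept_box's mouth (123 by 46 mm) at rim height; axes as the box. Drawn back 40 to 55 mm along -x and lowered, the lid rests stably ajar: plug block on the near rim, lip end high, tilted about 0.15 rad, its sides then standing above the cheeks near x = -75 mm. The cake of compound inside lies 26 mm below the rim.
- keeper (a point): Middle of the keeper's near lower edge, 72 mm from kept_rim along x, 12 mm above the rim; axes as the box. The keeper is a slab 32 mm long (x), 80 wide, 10 thick. The tongue lies 14 mm under it with 6 mm play above. The lid cannot rise straight or slide out: tip the lip end up 0.2 to 0.3 rad about the tongue's tip, then draw it along -x by over 14 mm.
- open_box: Fixed wooden box without lid, cheeks or keeper. Origin on the bench under the centre of its mouth, x along its length, z up. Outside x -78 to 78, y -30 to 30 mm, rim 60 mm high.
- open_rim (a point): Centre of open_box's mouth (123 by 46 mm: 2.5 mm play each side of the lid's plug block) at rim height; axes as the box. The seated lid has its origin here.
- buff_wheel: Bystander: grey cloth buffing wheel lying flat, 96 mm across, 25 mm high; origin under its centre.
- bench_brush: Bystander: bench brush lying on the bench; origin under its middle, along x.
- paste_jar: Bystander: amber jar with steel cap, 64 mm across, 80 mm high; origin under its centre.
Things that resemble listed ones, but are neither listed nor needed, are in the scene too. Leave any green or orange look-alike of the lid alone. Leave any red look-alike of the kept_box alone.

How it is judged (in metres and radians):
On the way, in this order (a step that is already met when the one before it is completed fails the run):
1. the lid is tipped up by more than 0.15 rad with its tongue still under the keeper (tongue tip beyond x = 74 mm in kept_box) (angle between lid's own z axis and vertical above 0.15 rad and x of lid_tongue in the frame of kept_box above 0.074 m and z of lid_tongue in the frame of kept_box below 0.074 m), for 0.1 s.
2. the lid rests ajar on its own box, tongue out from under the keeper (tip short of x = 70 mm), let go and at rest (x of lid_tongue in the frame of kept_box below 0.07 m and contact force between lid and the fingers below 0.1 N and contact force between lid and kept_box above 0.5 N and linear speed of lid below 0.02 m/s and height (world z) of lid above 0.05 m), for 0.2 s.
3. the lid is lifted clear (origin over 90 mm above the bench), gripped by its long sides (tcp ahead of x = -78 mm in the lid's frame) (height (world z) of lid above 0.09 m and contact force between lid and the fingers above 1 N and contact force between lid and kept_box below 0.1 N and x of the grasp point in the frame of lid above -0.078 m), for 0.1 s.
At the end, for the whole second after the job is handed in: The lid is seated on the open box, outside up and either way round: its origin within 5 mm of the mouth's centre, its underside within 3 mm of the rim, level within 0.04 rad, long axis within 0.15 rad of the box's, let go and at rest (horizontal distance between lid and open_rim below 0.005 m and z of lid in the frame of open_rim between -0.003 and 0.003 m and angle between the x axis of lid and the x axis of open_box, either way round below 0.15 rad and angle between lid's own z axis and vertical below 0.04 rad and linear speed of lid below 0.02 m/s and contact force between lid and the fingers below 0.1 N); the robot touches nothing.
It fails at once if buff_wheel moved by more than 20 mm (distance of buff_wheel from where it was at the start of the episode above 0.02 m).
It fails at once if bench_brush moved by more than 20 mm (distance of bench_brush from where it was at the start of the episode above 0.02 m).
It fails at once if paste_jar moved by more than 20 mm (distance of paste_jar from where it was at the start of the episode above 0.02 m).
It also fails if it takes over 58 s, if anything falls off the work surface, if the arm or the gripper's body presses on something with over 40 N, if the wrist force passes 120 N, or if a joint passes its speed limit or range.

### The arm

A 6-joint arm with a two-finger parallel gripper is mounted at the origin on the work surface. World frame = base frame: x ahead of the robot, y to its left, z up, the work surface at z = 0. Lengths are in m, angles in degrees, forces in N, time in s.
With the tool pointing down it reaches from about 0.375 to 0.825 m from the base axis. Payload 5.5 kg.
Tool frame: the origin (TCP) lies between the finger pads, 19 mm behind the fingertips; this is the grasp point; z points along the fingers, y is the line along which they close (so a half turn about z gives the same grasp; the last joint's range is limited). The gripper opens to 85 mm and grips with 20 to 120 N. Pads are 22 mm wide; open, the fingers measure 114 mm over their backs; the gripper's body (76 mm by 85 mm) begins 54 mm behind the grasp point. The pads swing forward as they close: fully open they stand 13 mm farther back than shut.
Start: joints at [-68.64, 17.962, -2.699, 69.339, 0, 90], TCP at [0.219, -0.559, 0.25] pointing down, gripper open.
Joint ranges: [-152.73, 152.73], [-39.44, 99.34], [-58.76, 71.6], [-118.89, 123.64], [-81.53, 83.1], [-180, 180]. Speed limits (degrees/s): [136.94, 136.94, 172.46, 180, 180, 180].

### API

Orientations are given as [roll, pitch, yaw] about the fixed x, y, z axes, in that order (R = Rz(yaw) Ry(pitch) Rx(roll)).
In Python, from station import env gives the robot as it stands. The module is installed in compiled form; this text tells all that it offers.
- The arm moves only by the tool play_rows, never from a script. Its argument "increments" is a list of rows, each a list of 7 numbers: the shift along the tool's x, y, z as a fraction of full scale, then the turn, a rotation vector about the tool's x, y, z as a fraction of full scale, then the closure, from 0 (fully open) to 1 (shut). In form: [[x, y, z, ax, ay, az, claw], ...]. A call has exactly 8 rows; each row shifts and turns the commanded pose from where the row before left it, along the tool's axes as they then stand; what a row does not reach is not made up. Full scale, the value 1, is 0.1 m for a shift and 6 degrees for a turn. A row lasts 1/12 s, in which the tool goes at most 41.7 mm and 7.16 degrees, less where a joint would pass 70% of its speed; a pose out of reach is approached as far as the arm can. A call with a number of a shift or a turn outside -1 to 1 is refused whole. A call with a gripper value outside its range is refused whole. The fingers move at their own pace and stop on an object; "force" is the grip in N (left out, the last holds). Time passes only in rows, so rows that do not move let the fingers close, or fill a call up. It gives the time, the measured TCP pose, the force, the opening and the grip force at its end, in the units of the state.
- env.sense(): the state, without advancing time (a new reading comes with each control period).
- env.snapshot(name): name is "scene" or "side" or "wrist"; returns a dict with "color" (384x512x3 uint8, red, green, blue), "intrinsics" (3x3 intrinsics, pixels), "dist" ([k1, k2, p1, p2, k3] as OpenCV has them; the pictures are not rectified), "R" (3x3) and "t" (3): a world point X has camera coordinates R X + t. Camera axes: x right, y down, z forward; pixel columns grow to the right and rows downward; lengths in m; the calibration is good to about 2 mm. A picture is of the moment at which its call begins. There is no depth.
- env.close_job(): hands the job in; it is judged then, once.
Trained networks look in a picture, given as the dict that the camera call returned (one of the last four; its "shot" number tells which), for a name from the list of things; names that differ only in an ending like _2 or _b are one class to them, and where a whole thing is asked for, a point or a joint stands for the part that bears it (a point fixed in the world has none). Each returns a list of dicts, best first, with "confidence" (0 to 1); they miss things now and then, are a little off and sometimes report something else, mostly with a low value. They report only what shows in the picture. A call takes as long as a camera call. They do not tell look-alikes from the thing itself.
- env.silhouettes(picture, label): "region" (384x512 bool, what is visible of it) and "at" ([column, row] in pixels, amid what is visible of it).
- env.mark_of(picture, label): "at" ([column, row] in pixels: a listed point, or the origin of a listed thing).
The state is a dict: "time": time; "joints": joint angles; "qd": joint speeds; "joint_efforts": joint torques, N m; "position": TCP position; "tcp_rot": TCP orientation; "contact_force": force on the tool from outside, world axes, zero at the start; "torque": the same for the moment, N m; "grip_width": finger opening in m; "finger_force": force on a finger pad.
Only numpy, scipy, OpenCV 4.12 (cv2) and the standard library are available. Lean on these libraries where they do the work, as an engineer would, in place of code of your own. Each camera call takes 0.05 s, during which the arm holds its last target. There are 200 camera calls.

## Working session

There is one attempt and no reset: what is moved stays moved. The work goes in short steps, Python scripts to look and compute and a tool call to move; the robot and the scene stay as the last step left them, time stands still between calls to the robot, and variables do not carry over. Pictures are saved under pics/ and viewed, at most 10 in all, crops included, and the job is handed in when it is done.

Besides the shell and the picture viewer there is one more tool, called after ">>>" as name(argument=value, ...), one argument or row to a line, values as JSON. play_rows: Moves the arm, as the interface text tells. Shift numbers are shares of 0.1 m and turn numbers shares of 6 degrees, none past 1 either way. Its arguments: {"type":"object","properties":{"increments":{"type":"array","items":{"type":"array","items":{"type":"number"}}},"force":{"type":"number"}},"required":["increments"]}

```bash
mkdir -p pics; cat > h.py <<'E'
import numpy as np, cv2
from station import env
from scipy.spatial.transform import Rotation as Rot
def und(p,uv):
    return cv2.undistortPoints(np.array(uv,float).reshape(-1,1,2),np.array(p["intrinsics"]),np.array(p["dist"])).reshape(-1,2)
def ray(p,uv):
    x=und(p,uv)[0]; R=np.array(p["R"]);t=np.array(p["t"])
    return -R.T@t, R.T@np.array([x[0],x[1],1])
def onz(p,uv,z):
    o,d=ray(p,uv); return o+d*(z-o[2])/d[2]
def proj(p,X):
    R=np.array(p["R"]);t=np.array(p["t"])
    return cv2.projectPoints(np.array(X,float).reshape(-1,1,3),cv2.Rodrigues(R)[0],t,np.array(p["intrinsics"]),np.array(p["dist"]))[0].reshape(-1,2)
def save(p,n): cv2.imwrite("pics/"+n+".png",cv2.cvtColor(p["color"],cv2.COLOR_RGB2BGR))
E
python3 - <<'E'
from h import *
np.set_printoptions(precision=3,suppress=True)
ps=[]
H=dict(lid=.06,lid_lip=.066,lid_tongue=.063,kept_box=0,kept_rim=.06,keeper=.072,open_box=0,open_rim=.06,buff_wheel=0,bench_brush=0,paste_jar=0)
im=[]
for n in("scene","side"):
    p=env.snapshot(n); save(p,n); im.append(p["color"])
    R=np.array(p["R"]);print(n,-R.T@np.array(p["t"]))
    for k,z in H.items():
        for m in env.mark_of(p,k)[:3]:
            print(k,round(m["confidence"],2),np.array(m["at"]),onz(p,m["at"],z)[:2])
cv2.imwrite("pics/both.png",cv2.cvtColor(np.vstack(im),cv2.COLOR_RGB2BGR)[:, :])
print(env.sense())
E
```

```text
scene [1.015 0.233 0.752]
lid 0.86 [248.3 118.1] [ 0.373 -0.12 ]
lid 0.79 [123.  174.2] [ 0.697 -0.298]
lid 0.77 [198.3 172.6] [ 0.603 -0.136]
lid_lip 0.95 [212.3 143. ] [ 0.507 -0.155]
lid_lip 0.89 [245.6 141.6] [ 0.46 -0.08]
lid_lip 0.7 [ 93.2 198.3] [ 0.788 -0.308]
lid_tongue 0.66 [201.  185.2] [ 0.634 -0.108]
lid_tongue 0.56 [179.1 196.9] [ 0.688 -0.134]
lid_tongue 0.56 [252.9  97.1] [ 0.291 -0.149]
kept_box 0.75 [201.8 183.8] [ 0.595 -0.139]
kept_box 0.68 [345.6 158.4] [0.328 0.167]
kept_rim 0.92 [194.8 174. ] [ 0.611 -0.141]
kept_rim 0.8 [352.5 145. ] [0.33  0.173]
keeper 0.7 [352.6 163.8] [0.402 0.195]
keeper 0.66 [183.7 193.2] [ 0.678 -0.126]
open_box 0.66 [306.3 244. ] [0.625 0.174]
open_rim 0.85 [309.3 230.5] [0.623 0.171]
buff_wheel 0.7 [210. 284.] [0.815 0.025]
bench_brush 0.57 [421.4 252.1] [0.516 0.421]
paste_jar 0.6 [134.8 122.7] [ 0.499 -0.443]
side [0.193 0.87  0.777]
lid 0.82 [257.9 159.6] [ 0.653 -0.257]
lid 0.82 [327.5 207.1] [ 0.332 -0.077]
lid 0.77 [258.5 174.6] [ 0.61 -0.16]
lid_lip 0.93 [301.7 204.5] [ 0.411 -0.047]
lid_lip 0.6 [282.9 180.4] [ 0.514 -0.153]
li
[... 372 characters left out ...]
 [0.382 0.207]
open_box 0.78 [210.6 240.7] [0.632 0.163]
open_rim 0.84 [204.6 229.5] [0.637 0.183]
buff_wheel 0.97 [180.2 202.4] [0.824 0.036]
bench_brush 0.87 [205.  317.2] [0.51  0.413]
paste_jar 0.83 [303.2 157.8] [ 0.524 -0.449]
{'time': 1.2, 'joints': array([-68.64 ,  17.961,  -2.698,  69.338,  -0.001,  90.001]), 'qd': array([-0.045,  0.047, -0.014, -0.019, -0.101, -0.1  ]), 'joint_efforts': array([  0.002, -53.947,  34.005,   0.002,   0.   ,  -0.   ]), 'position': array([ 0.219, -0.559,  0.25 ]), 'tcp_rot': array([179.998,   0.001,  21.359]), 'contact_force': array([1.044, 0.71 , 0.498]), 'torque': array([-0.01 ,  0.022,  0.037]), 'finger_force': 0.0, 'grip_width': 0.08548048434792832}
```

View pics/scene.png

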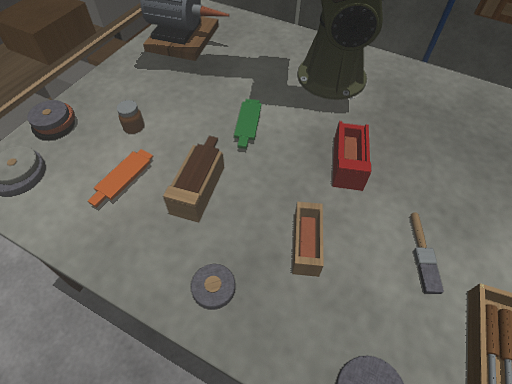

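View pics/side.png

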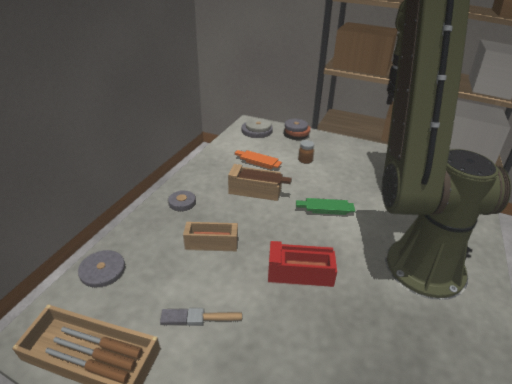

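>>> play_rows(
  increments=[
    [0.3, -0.19, 0, 0, 0, 0, 0],
    [0.3, -0.19, 0, 0, 0, 0, 0],
    [0.3, -0.19, 0, 0, 0, 0, 0],
    [0.3, -0.19, 0, 0, 0, 0, 0],
    [0.3, -0.19, 0, 0, 0, 0, 0],
    [0.3, -0.19, 0, 0, 0, 0, 0],
    [0.3, -0.19, 0, 0, 0, 0, 0],
    [0.3, -0.19, 0, 0, 0, 0, 0],
  ],
)

```text
time: 1.87
position: [0.3874, -0.3284, 0.2502]
tcp_rot: [180.0, -0.0, 21.3]
contact_force: [1.2, 0.1, -0.4]
grip_width: 0.0851
finger_force: 0.0
```

>>> play_rows(
  increments=[
    [0.3, -0.19, 0, 0, 0, 0, 0],
    [0.3, -0.19, 0, 0, 0, 0, 0],
    [0.3, -0.19, 0, 0, 0, 0, 0],
    [0.3, -0.19, 0, 0, 0, 0, 0],
    [0.3, -0.19, 0, 0, 0, 0.6, 0],
    [0.3, -0.19, 0, 0, 0, 0.6, 0],
    [0, 0, 0, 0, 0, 0.4, 0],
    [0, 0, 0, 0, 0, 0, 0],
  ],
)

```text
time: 2.53
position: [0.5156, -0.1578, 0.2499]
tcp_rot: [180.0, 0.0, 11.9]
contact_force: [-0.7, -0.2, -0.6]
grip_width: 0.0852
finger_force: 0.0
```

```bash
python3 - <<'E'
from h import *
np.set_printoptions(precision=4,suppress=True)
p=env.snapshot("wrist"); save(p,"w1"); s=env.sense(); print(s["position"],s["tcp_rot"],s["time"])
R=np.array(p["R"]);print(-R.T@np.array(p["t"]),R)
H=dict(lid=.06,lid_lip=.066,kept_box=0,kept_rim=.06,keeper=.072,open_box=0,open_rim=.06)
for k,z in H.items():
    for m in env.mark_of(p,k)[:3]:
        print(k,round(m["confidence"],2),np.array(m["at"]),onz(p,m["at"],z)[:2])
E
```

```text
[ 0.5148 -0.1588  0.2499] [179.9928   0.0288  11.9134] 2.5833
[ 0.5854 -0.1437  0.3732] [[ 0.2052 -0.9787  0.0002]
 [-0.9397 -0.1969  0.2797]
 [-0.2737 -0.0575 -0.9601]]
lid 0.85 [262.3  72.6] [ 0.6011 -0.1468]
lid 0.71 [214.9 298.3] [ 0.3671 -0.1454]
lid 0.66 [455.3  41.7] [ 0.6619 -0.3057]
lid_lip 0.79 [195.2 225.2] [ 0.4488 -0.1124]
lid_lip 0.61 [256.  180.2] [ 0.5056 -0.1612]
lid_lip 0.2 [259.2  74.7] [ 0.5986 -0.1445]
```

View pics/w1.png

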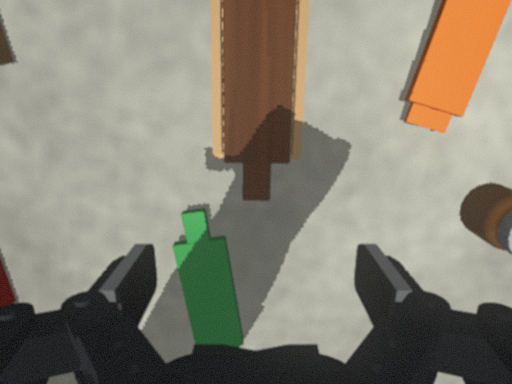

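```bash
python3 - <<'E'
from h import *
np.set_printoptions(precision=4,suppress=True)
p=env.snapshot("wrist")
print(env.sense()["position"])
for m in env.silhouettes(p,"lid")[:3]:
    print(m["confidence"],m["at"],m["region"].sum())
    if abs(m["at"][0]-260)<30:
        g=m["region"]; pts=[];w=[]
        for r in range(5,198,8):
            c=np.where(g[r])[0]
            if len(c):
                a=onz(p,(c.min()-.0,r),.072);b=onz(p,(c.max()+0.,r),.072);mid=(a+b)/2
                pts.append(mid[:2]);w.append(np.linalg.norm(a-b)*1000)
        pts=np.array(pts);print(np.round(w))
        f=np.polyfit(pts[:,0],pts[:,1],1);print("yaw",np.degrees(np.arctan(f[0])),"res mm",1000*(pts[:,1]-np.polyval(f,pts[:,0])))
        rows=np.where(g.any(1))[0];print(rows.min(),rows.max())
        y=np.arctan(f[0]);u=np.array([np.cos(y),np.sin(y)])
        c=np.where(g[rows.max()-1])[0].mean()
        e=onz(p,(c,rows.max()+.5),.072)[:2]; print("lip end",e,"origin",e+.116*u,"line y there",np.polyval(f,(e+.116*u)[0]))
for px in [(225,162),(289,162),(244,200),(270,199)]: print(px,onz(p,px,.072))
E
```

```text
[ 0.5142 -0.1601  0.2501]
0.78 [206.9, 281.0] 6329
0.62 [448.2, 57.7] 7963
0.57 [256.8, 86.2] 12260
[58. 59. 58. 58. 59. 58. 59. 59. 58. 58. 59. 59. 59. 58. 60. 59. 59. 59.
 58. 58. 24. 24. 25. 24. 23.]
yaw 11.056451462406795 res mm [-0.0327 -0.0967  0.2554  0.1924  0.1287  0.488   0.4253 -0.4951 -0.1331
 -0.6337 -0.2683 -0.3371  0.0346  0.4108 -0.1017  0.2784 -0.2412 -0.3123
  0.532  -0.4571  0.397  -0.6054 -0.2111  0.1887  0.5941]
0 199
lip end [ 0.4868 -0.1643] origin [ 0.6007 -0.1421] line y there -0.14311205714864372
(225, 162) [ 0.5168 -0.1322  0.072 ]
(289, 162) [ 0.5285 -0.1892  0.072 ]
(244, 200) [ 0.4846 -0.1561  0.072 ]
(270, 199) [ 0.4905 -0.1798  0.072 ]
```

>>> play_rows(
  increments=[
    [-0.1, 0, 0.3, 0, 0, 0.14, 0],
    [0, 0, 0.3, 0, 0, 0, 0],
    [0, 0, 0.3, 0, 0, 0, 0],
    [0, 0, 0.3, 0, 0, 0, 0],
    [0, 0, 0.3, 0, 0, 0, 0],
    [0, 0, 0.2, 0, 0, 0, 0.3],
    [0, 0, 0.13, 0, 0, 0, 0.4],
    [0, 0, 0, 0, 0, 0, 0.5],
  ],
  force=60,
)

```text
time: 3.7
position: [0.5023, -0.1609, 0.064]
tcp_rot: [-179.9, 0.3, 10.9]
contact_force: [-0.1, 0.7, 0.0]
grip_width: 0.0513
finger_force: 0.0
```

>>> play_rows(
  increments=[
    [0, 0, 0, 0, 0, 0, 1],
    [0, 0, 0, 0, 0, 0, 1],
    [0, 0, 0, 0, 0, 0, 1],
    [0, 0, 0, 0, 0, 0, 1],
    [0, 0, 0, 0, 0, 0, 1],
    [0, 0, 0, 0, 0, 0, 1],
    [0, 0, 0, 0, 0, 0, 1],
    [0, 0, 0, 0, 0, 0, 1],
  ],
)

```text
time: 4.37
position: [0.5056, -0.1618, 0.0681]
tcp_rot: [179.9, -0.1, 10.9]
contact_force: [-1.2, 0.0, 6.4]
grip_width: 0.0246
finger_force: 61.2
```

>>> play_rows(
  increments=[
    [-0.004, 0, -0.058, 0, -0.3, 0, 1],
    [-0.004, 0, -0.058, 0, -0.3, 0, 1],
    [-0.004, 0, -0.058, 0, -0.3, 0, 1],
    [-0.004, 0, -0.058, 0, -0.3, 0, 1],
    [-0.004, 0, -0.058, 0, -0.3, 0, 1],
    [-0.004, 0, -0.058, 0, -0.3, 0, 1],
    [-0.004, 0, -0.058, 0, -0.3, 0, 1],
    [0, 0, 0, 0, 0, 0, 1],
  ],
)

```text
time: 5.03
position: [0.5073, -0.1612, 0.1082]
tcp_rot: [180.0, 12.6, 11.0]
contact_force: [-0.1, -1.0, -1.5]
grip_width: 0.0247
finger_force: 60.4
```

>>> play_rows(
  increments=[
    [0, 0, 0, 0, 0, 0, 1],
    [0, 0, 0, 0, 0, 0, 1],
    [0, 0, 0, 0, 0, 0, 1],
    [0, 0, 0, 0, 0, 0, 1],
    [0, 0, 0, 0, 0, 0, 1],
    [0, 0, 0, 0, 0, 0, 1],
    [0, 0, 0, 0, 0, 0, 1],
    [0, 0, 0, 0, 0, 0, 1],
  ],
)

```text
time: 5.7
position: [0.5055, -0.1613, 0.1076]
tcp_rot: [-180.0, 12.6, 10.9]
contact_force: [0.4, 0.1, -0.9]
grip_width: 0.0245
finger_force: 60.4
```

```bash
python3 - <<'E'
from h import *
p=env.snapshot("side");q=env.snapshot("scene")
a=cv2.resize(p["color"][120:230,200:340],None,fx=4,fy=4);b=cv2.resize(q["color"][110:230,140:280],None,fx=4,fy=4)
im=np.vstack([a,b])[:, :]
cv2.imwrite("pics/tip.png",cv2.cvtColor(cv2.resize(np.hstack([a[:440],b[:440]]),(800,320)),cv2.COLOR_RGB2BGR))
print(env.sense()["position"],env.sense()["tcp_rot"])
E
```

```text
[ 0.50544447 -0.1613219   0.10756356] [-179.99432058   12.63155001   10.91767132]
```

View pics/tip.png

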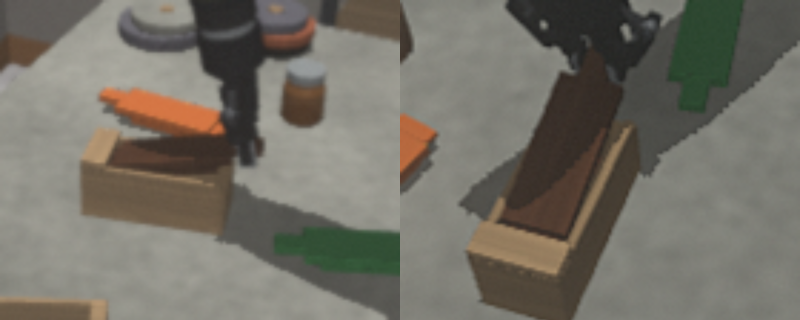

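>>> play_rows(
  increments=[
    [-0.075, 0, 0.017, 0, 0, 0, 1],
    [-0.075, 0, 0.017, 0, 0, 0, 1],
    [-0.075, 0, 0.017, 0, 0, 0, 1],
    [-0.075, 0, 0.017, 0, 0, 0, 1],
    [-0.075, 0, 0.017, 0, 0, 0, 1],
    [-0.075, 0, 0.017, 0, 0, 0, 1],
    [0, 0, 0, 0, 0, 0, 1],
    [0, 0, 0, 0, 0, 0, 1],
  ],
)

```text
time: 6.47
position: [0.4599, -0.1701, 0.1075]
tcp_rot: [-180.0, 12.6, 10.9]
contact_force: [1.1, -0.2, -1.6]
grip_width: 0.025
finger_force: 60.3
```

>>> play_rows(
  increments=[
    [0.004, 0, 0.02, 0, 0.15, 0, 1],
    [0.004, 0, 0.02, 0, 0.15, 0, 1],
    [0.004, 0, 0.02, 0, 0, 0, 1],
    [0.004, 0, 0.02, 0, 0, 0, 1],
    [0.002, 0, 0.01, 0, 0, 0, 1],
    [0, 0, 0, 0, 0, 0, 1],
    [0, 0, 0, 0, 0, 0, 1],
    [0, 0, 0, 0, 0, 0, 1],
  ],
)

```text
time: 7.13
position: [0.4604, -0.1702, 0.0988]
tcp_rot: [180.0, 10.8, 10.9]
contact_force: [-3.2, -0.2, 5.7]
grip_width: 0.025
finger_force: 61.2
```

>>> play_rows(
  increments=[
    [0.002, 0, 0.01, 0, 0, 0, 1],
    [0, 0, 0, 0, 0, 0, 0.9],
    [0, 0, 0, 0, 0, 0, 0.5],
    [0, 0, 0, 0, 0, 0, 0.3],
    [0, 0, 0, 0, 0, 0, 0.2],
    [0, 0, 0, 0, 0, 0, 0],
    [0, 0, 0, 0, 0, 0, 0],
    [0, 0, 0, 0, 0, 0, 0],
  ],
)

```text
time: 7.8
position: [0.4605, -0.17, 0.0972]
tcp_rot: [-180.0, 10.8, 10.9]
contact_force: [0.6, -0.6, -0.3]
grip_width: 0.0851
finger_force: 0.0
```

>>> play_rows(
  increments=[
    [0, 0, -0.1, 0, 0, 0, 0],
    [0, 0, -0.2, 0, 0, 0, 0],
    [0, 0, -0.4, 0, 0, 0, 0],
    [0, 0, -0.4, 0, 0, 0, 0],
    [0, 0, -0.3, 0, 0, 0, 0],
    [0, 0, -0.2, 0, 0, 0, 0],
    [0, 0, 0, 0, 0, 0, 0],
    [0, 0, 0, 0, 0, 0, 0],
  ],
)

```text
time: 8.47
position: [0.491, -0.1645, 0.2561]
tcp_rot: [179.9, 10.6, 10.9]
contact_force: [-0.3, -0.3, 0.1]
grip_width: 0.0858
finger_force: 0.0
```

```bash
python3 - <<'E'
from h import *
np.set_printoptions(precision=4,suppress=True)
w=env.snapshot("wrist");save(w,"w2");p=env.snapshot("side");q=env.snapshot("scene")
a=p["color"][120:230,200:340];b=q["color"][110:220,140:280]
cv2.imwrite("pics/ajar.png",cv2.cvtColor(np.vstack([w["color"],cv2.resize(np.hstack([a,b]),(512,201))]),cv2.COLOR_RGB2BGR))
s=env.sense();print(s["position"],s["tcp_rot"],s["time"])
for im,n in((w,"w"),(p,"p"),(q,"q")):
  for k in("lid_lip","lid_tongue","open_rim","keeper"):
    print(n,k,[(round(m["confidence"],2),np.round(m["at"],1),onz(im,m["at"],{"lid_lip":.097,"lid_tongue":.06,"keeper":.072}.get(k,.06))[:2]) for m in env.mark_of(im,k)[:3]])
E
```

```text
[ 0.4891 -0.1642  0.2534] [-179.9468   10.9031   10.9234] 8.6167
w lid_lip [(0.58, array([193.9, 164.5]), array([ 0.4619, -0.1174]))]
w lid_tongue [(0.57, array([435.6,  53.4]), array([ 0.586 , -0.3033]))]
w open_rim []
w keeper []
p lid_lip [(0.88, array([238.4, 152.9]), array([ 0.7156, -0.2133])), (0.88, array([300.9, 205.2]), array([ 0.4024, -0.0028])), (0.59, array([295.5, 171.2]), array([ 0.4791, -0.1823]))]
p lid_tongue [(0.83, array([249.4, 173.6]), array([ 0.6422, -0.1519])), (0.7, array([281.8, 163.3]), array([ 0.56  , -0.2709])), (0.6, array([350.8, 203.9]), array([ 0.2653, -0.1265]))]
p open_rim [(0.64, array([212.2, 227.3]), array([0.6219, 0.1645]))]
p keeper [(0.88, array([282.1, 258.7]), array([0.3846, 0.2104])), (0.75, array([238.5, 174.7]), array([ 0.6668, -0.1117]))]
q lid_lip [(0.95, array([244.9, 142.3]), array([ 0.4884, -0.0667])), (0.88, array([ 91.3, 197.2]), array([ 0.7984, -0.289 ])), (0.68, array([216.5, 126.7]), array([ 0.4756, -0.1585]))]
q lid_tongue [(0.87, array([188.7, 178.5]), array([ 0.63  , -0.1467])), (0.87, array([250.8,  95.6]), array([ 0.2852, -0.1594])), (0.75, array([147.7, 153.8]), array([ 0.6142, -0.2855]))]
q open_rim [(0.7, array([307.6, 233.7]), array([0.6318, 0.1709])), (0.21, array([214.3, 284.2]), array([0.8274, 0.0496]))]
q keeper [(0.84, array([181.7, 190.2]), array([ 0.6733, -0.1351])), (0.7, array([354.5, 163.5]), array([0.3992, 0.1986]))]
```

View pics/ajar.png

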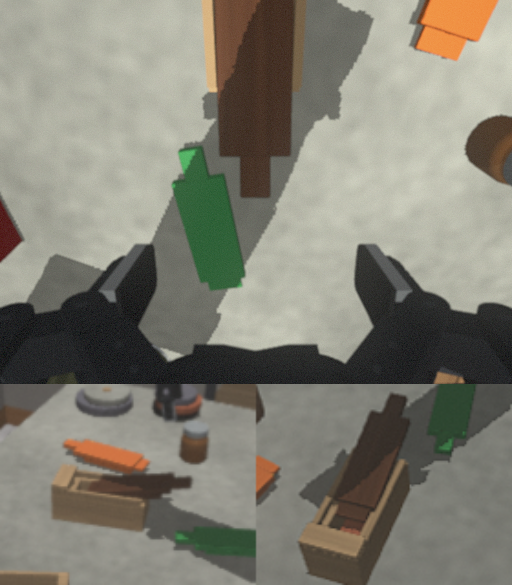

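```bash
python3 - <<'E'
from h import *
from scipy.optimize import least_squares
np.set_printoptions(precision=4,suppress=True)
p=env.snapshot("wrist")
best=[m for m in env.silhouettes(p,"lid") if abs(m["at"][0]-255)<25]
g=best[0]["region"]
E=[]
for r in list(range(3,150,6))+list(range(164,193,3)):
    c=np.where(g[r])[0]
    if len(c): E.append((r,c.min()-.5,c.max()+.5,30 if r<156 else 13))
rows=np.where(g.any(1))[0]; end=rows.max()+.5
col=g[:,225:238].any(1); sh=[np.where(g[:200,c])[0].max()+.5 for c in list(range(224,236))+list(range(276,287))]
sh=np.median(sh);print("end",end,"shoulder",sh,E[0],E[-1])
yaw0=np.radians(11.06)
def pts(v,L):
    R=Rot.from_euler("ZY",[v[3],v[4]]).as_matrix()
    return np.array(L)@R.T+v[:3]
def res(v,prior):
    out=[]
    xs=np.linspace(-80,60,60)/1000
    for hw in(30,13):
        for sgn in(1,-1):
            X=xs if hw==30 else np.linspace(-116,-80,10)/1000
            q=proj(p,pts(v,[(x,sgn*hw/1000,.012) for x in X]))
            o=np.argsort(q[:,1]);q=q[o]
            for r,a,b,h in E:
                if h==hw: out.append((np.interp(r,q[:,1],q[:,0])-(a if sgn==1 else b))*.5)
    q=proj(p,pts(v,[(-.116,0,.012),(-.080,.02,.012),(-.08,-.02,.012)]))
    out+= [(q[0,1]-end)*3,(q[1:,1].mean()-sh)*3]
    if prior is not None: out.append((v[4]-prior)*2000)
    return np.array(out)
for pr in(None,.16,.19):
    s=least_squares(res,[.553,-.152,.075,yaw0,.17],args=(pr,),x_scale=[.01,.01,.01,.1,.1],loss="soft_l1")
    v=s.x;d=(np.array([.6007,-.1425])-v[:2])@[np.cos(yaw0),np.sin(yaw0)]
    print(pr,v[:3],np.degrees(v[3]),v[4],"cost",s.cost,"draw",d, "far edge z",pts(v,[(.066,0,0),(.086,0,0),(-.098,0,.006)]))
E
```

```text
end 197.5 shoulder 155.5 (3, np.float64(214.5), np.float64(294.5), 30) (191, np.float64(240.5), np.float64(270.5), 13)
None [ 0.5541 -0.1522  0.0709] 11.411729834461012 0.22926876527080056 cost 1.2543692986178498 draw 0.04764185041076602 far edge z [[ 0.6171 -0.1395  0.0559]
 [ 0.6362 -0.1357  0.0513]
 [ 0.4618 -0.1709  0.099 ]]
0.16 [ 0.5545 -0.1522  0.0737] 11.393101109843428 0.16001962173764786 cost 4.483271382176995 draw 0.04719173504672251 far edge z [[ 0.6184 -0.1393  0.0632]
 [ 0.6377 -0.1354  0.06  ]
 [ 0.4606 -0.1711  0.0952]]
0.19 [ 0.5545 -0.1522  0.0728] 11.400744826676096 0.19001391895867617 cost 2.441415343887029 draw 0.04721194769706306 far edge z [[ 0.618  -0.1394  0.0603]
 [ 0.6373 -0.1355  0.0566]
 [ 0.4613 -0.171   0.0972]]
```

>>> play_rows(
  increments=[
    [0.3, 0, 0, 0, -0.05, -0.08, 0],
    [0.327, 0.008, 0, 0, 0, 0, 0],
    [0, 0, 0.3, 0, 0, 0, 0],
    [0, 0, 0.35, 0, 0, 0, 0],
    [0, 0, 0.35, 0, 0, 0, 0],
    [0, 0, 0.3, 0, 0, 0, 0],
    [0, 0, 0.2, 0, 0, 0, 0],
    [0, 0, 0.1, 0, 0, 0, 0],
  ],
  force=80,
)

```text
time: 9.98
position: [0.5178, -0.1586, 0.0826]
tcp_rot: [-179.8, 11.3, 11.4]
contact_force: [0.6, 0.5, -0.3]
grip_width: 0.0852
finger_force: 0.0
```

>>> play_rows(
  increments=[
    [0, 0, 0, 0, 0, 0, 0],
    [0, 0, 0, 0, 0, 0, 0.1],
    [0, 0, 0, 0, 0, 0, 0.2],
    [0, 0, 0, 0, 0, 0, 0.3],
    [0, 0, 0, 0, 0, 0, 0.4],
    [0, 0, 0, 0, 0, 0, 0.6],
    [0, 0, 0, 0, 0, 0, 1],
    [0, 0, 0, 0, 0, 0, 1],
  ],
)

```text
time: 10.65
position: [0.5218, -0.1593, 0.0876]
tcp_rot: [-180.0, 10.9, 11.4]
contact_force: [-0.8, 0.8, 5.9]
grip_width: 0.0583
finger_force: 84.0
```

>>> play_rows(
  increments=[
    [0, 0, 0, 0, 0, 0, 1],
    [0, 0, 0, 0, 0, 0, 1],
    [0, 0, 0, 0, 0, 0, 1],
    [0, 0, 0, 0, 0, 0, 1],
    [0, 0, 0, 0, 0, 0, 1],
    [0, 0, 0, 0, 0, 0, 1],
    [0, 0, 0, 0, 0, 0, 1],
    [0, 0, 0, 0, 0, 0, 1],
  ],
)

```text
time: 11.32
position: [0.5219, -0.1592, 0.0876]
tcp_rot: [-180.0, 10.9, 11.4]
contact_force: [0.0, 0.8, 6.2]
grip_width: 0.0586
finger_force: 84.0
```

>>> play_rows(
  increments=[
    [-0.019, 0, -0.1, 0, 0, 0, 1],
    [-0.038, 0, -0.2, 0, 0, 0, 1],
    [-0.057, 0, -0.3, 0, 0, 0, 1],
    [-0.057, 0, -0.3, 0, 0, 0, 1],
    [-0.057, 0, -0.3, 0, 0, 0, 1],
    [-0.038, 0, -0.2, 0, 0, 0, 1],
    [0, 0, 0, 0, 0, 0, 1],
    [0, 0, 0, 0, 0, 0, 1],
  ],
)

```text
time: 11.98
position: [0.5221, -0.1593, 0.2296]
tcp_rot: [-180.0, 10.9, 11.4]
contact_force: [0.3, 0.3, -2.6]
grip_width: 0.0583
finger_force: 86.3
```

```bash
python3 - <<'E'
from h import *
from scipy.optimize import minimize
np.set_printoptions(precision=4,suppress=True)
s=env.sense();print(s["position"],s["tcp_rot"],s["time"],s["contact_force"])
ps=[env.snapshot("scene"),env.snapshot("side")]
gs=[]
for p,c in zip(ps,((308,240),(211,237))):
    m=[m for m in env.silhouettes(p,"open_box") if np.hypot(*(np.array(m["at"])-c))<25]; gs.append(m[0]["region"]); print(m[0]["confidence"],gs[-1].sum())
np.savez("ob.npz",*gs)
def model(p,v,S=8):
    R=Rot.from_euler("Z",v[2]).as_matrix()
    X=np.array([(a*.078,b*.03,z) for a in(1,-1) for b in(1,-1) for z in(0,.06)])@R.T+[v[0],v[1],0]
    return cv2.convexHull(proj(p,X).astype(np.float32)).reshape(-1,2)
def cost(v,ids=(0,1)):
    c=0
    for i in ids:
        S=8;ys,xs=np.where(gs[i]);y0,y1,x0,x1=ys.min()-8,ys.max()+9,xs.min()-8,xs.max()+9
        m=np.zeros(((y1-y0)*S,(x1-x0)*S),np.uint8)
        h=(model(ps[i],v)+.5-[x0,y0])*S
        cv2.fillPoly(m,[np.round(h).astype(np.int32)],1)
        g=np.kron(gs[i][y0:y1,x0:x1].astype(np.uint8),np.ones((S,S),np.uint8))
        c+=(m!=g).sum()/S**2
    return c
for ids in((0,1),(0,),(1,)):
    b=min((minimize(cost,[.63,.171,a],args=(ids,),method="Nelder-Mead",options=dict(initial_simplex=[[.63,.171,a],[.636,.171,a],[.63,.177,a],[.63,.171,a+.08]])) for a in(-.15,0,.15)),key=lambda r:r.fun)
    print(ids,b.x[:2],np.degrees(b.x[2]),b.fun)
E
```

```text
[ 0.5221 -0.1593  0.2296] [-179.9964   10.9109   11.3971] 11.9833 [ 0.2694  0.3471 -2.6057]
0.65 2178
0.93 1501
(0, 1) [0.6245 0.1709] 22.154023877868028 127.78125
(0,) [0.6242 0.1707] 22.057330440448506 79.953125
(1,) [0.6241 0.1714] 22.22853091277832 45.46875
```

>>> play_rows(
  increments=[
    [0, 0, 0, 0, 0.6, 0, 1],
    [0, 0, 0, 0, 0.6, 0, 1],
    [0, 0, 0, 0, 0.62, 0, 1],
    [0.1, -0.22, 0, 0, 0, 0, 1],
    [0.13, -0.297, 0, 0, 0, 0, 1],
    [0.13, -0.297, 0, 0, 0, 0, 1],
    [0.13, -0.297, 0, 0, 0, 0, 1],
    [0.13, -0.297, 0, 0, 0, 0, 1],
  ],
)

```text
time: 12.85
position: [0.5531, -0.0076, 0.2267]
tcp_rot: [-179.9, 0.3, 11.4]
contact_force: [1.1, 0.2, -2.4]
grip_width: 0.0584
finger_force: 86.2
```

>>> play_rows(
  increments=[
    [0.13, -0.297, 0, 0, 0, 0, 1],
    [0.13, -0.297, 0, 0, 0, 0, 1],
    [0.13, -0.297, 0, 0, 0, 0, 1],
    [0.13, -0.297, 0, 0, 0, 0, 1],
    [0.13, -0.297, 0, 0, 0, 0, 1],
    [0.03, -0.077, 0, 0, 0, -0.6, 1],
    [0, 0, 0, 0, 0, -0.6, 1],
    [0, 0, 0, 0, 0, -0.58, 1],
  ],
)

```text
time: 13.52
position: [0.5916, 0.1456, 0.2261]
tcp_rot: [-179.2, 0.2, 23.6]
contact_force: [0.3, 0.2, -2.3]
grip_width: 0.0581
finger_force: 86.2
```

>>> play_rows(
  increments=[
    [0, 0, 0, 0, 0, 0, 1],
    [0, 0, 0, 0, 0, 0, 1],
    [0, 0, 0, 0, 0, 0, 1],
    [0, 0, 0, 0, 0, 0, 1],
    [0, 0, 0, 0, 0, 0, 1],
    [0, 0, 0, 0, 0, 0, 1],
    [0, 0, 0, 0, 0, 0, 1],
    [0, 0, 0, 0, 0, 0, 1],
  ],
)

```text
time: 14.18
position: [0.5926, 0.1447, 0.2283]
tcp_rot: [-179.2, 0.0, 23.3]
contact_force: [-0.8, -0.7, -2.2]
grip_width: 0.0582
finger_force: 86.2
```

```bash
python3 - <<'E'
from h import *
np.set_printoptions(precision=4,suppress=True)
s=env.sense();print(s["position"],s["tcp_rot"],s["time"],s["contact_force"])
w=env.snapshot("wrist");save(w,"w3");p=env.snapshot("side");q=env.snapshot("scene")
R=np.array(w["R"]);print(-R.T@np.array(w["t"]))
a=cv2.resize(p["color"][140:270,120:300],(400,289),interpolation=cv2.INTER_CUBIC);b=cv2.resize(q["color"][140:285,220:400],(400,289))
im=np.zeros((289+300,800,3),np.uint8);im[:289]=np.hstack([a,b]);im[289:,:400]=cv2.resize(w["color"],(400,300))
cv2.imwrite("pics/hov.png",cv2.cvtColor(im,cv2.COLOR_RGB2BGR))
E
```

```text
[0.5926 0.1447 0.2283] [-179.2236    0.0317   23.3352] 14.1833 [-0.7686 -0.687  -2.2316]
[0.6589 0.1708 0.3515]
```

View pics/hov.png

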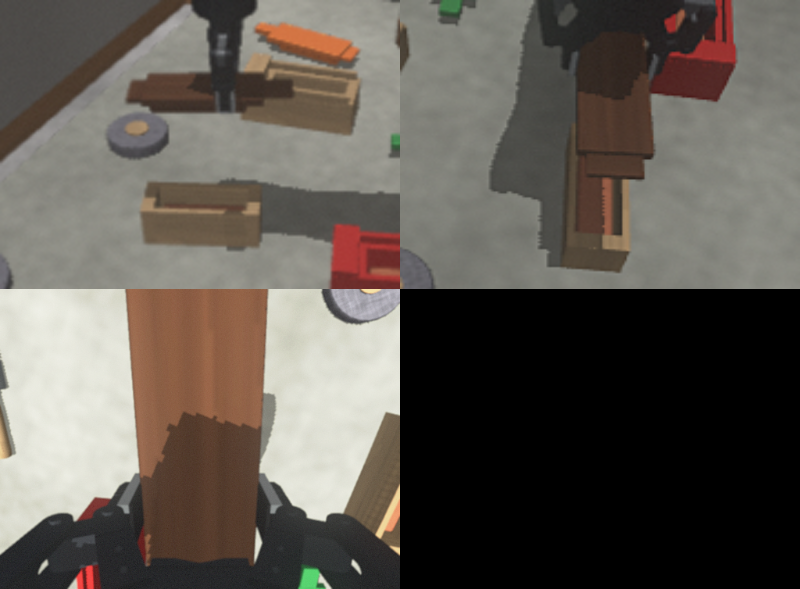

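>>> play_rows(
  increments=[
    [0.04, -0.124, 0, -0.13, 0, 0.2, 1],
    [0, 0, 0.2, 0, 0, 0, 1],
    [0, 0, 0.3, 0, 0, 0, 1],
    [0, 0, 0.2, 0, 0, 0, 1],
    [0, 0, 0.1, 0, 0, 0, 1],
    [0, 0, 0, 0, 0, 0, 1],
    [0, 0, 0, 0, 0, 0, 1],
    [0, 0, 0, 0, 0, 0, 1],
  ],
)

```text
time: 15.0
position: [0.5923, 0.158, 0.1499]
tcp_rot: [180.0, -0.1, 22.2]
contact_force: [0.1, 0.8, -1.0]
grip_width: 0.0581
finger_force: 86.2
```

```bash
cat > fit.py <<'E'
from h import *
from scipy.optimize import minimize
np.set_printoptions(precision=4,suppress=True)
s=env.sense();print(s["position"],s["tcp_rot"],s["time"],s["contact_force"])
ps=[env.snapshot("scene"),env.snapshot("side")]
y0=np.radians(s["tcp_rot"][2]);T=np.array(s["position"])
def pose(v): # v: dx,dy,dz,yaw,pitch,roll corrections
    R=Rot.from_euler("ZYX",[y0+v[3],v[4],v[5]]).as_matrix()
    R0=Rot.from_euler("Z",y0).as_matrix()
    return R,T+R0@(np.array([.0356,0,-.008])+np.array(v[:3]))
def box(a,b,hw,z0,z1): return np.array([(x,y,z) for x in(a,b) for y in(-hw,hw) for z in(z0,z1)])/1000
parts=[box(-80,66,30,0,12),box(-116,-80,13,0,12),box(66,86,22,0,6),box(-59,59,20.5,-12,0),box(-57.5,57.5,19,-16,-12)]
S=4
gs=[];wins=[]
R,t=pose(np.zeros(6))
for p in ps:
    c=proj(p,t)[0]
    m=sorted([m for m in env.silhouettes(p,"lid")],key=lambda m:np.hypot(*(np.array(m["at"])-c)))[0]
    print(m["confidence"],m["at"],c,m["region"].sum());gs.append(m["region"])
    ys,xs=np.where(m["region"]);wins.append((ys.min()-10,ys.max()+11,xs.min()-10,xs.max()+11))
def mask(p,P,w,v):
    R,t=pose(v);m=np.zeros(((w[1]-w[0])*S,(w[3]-w[2])*S),np.uint8)
    for q in P:
        h=(cv2.convexHull(proj(p,q@R.T+t).astype(np.float32)).reshape(-1,2)+.5-[w[2],w[0]])*S
        cv2.fillPoly(m,[np.round(h).astype(np.int32)],1)
    return m
# ignore zone: around gripper
ign=[mask(p,[box(-75,5,60,-30,120)],w,np.zeros(6)) for p,w in zip(ps,wins)]
G=[np.kron(g[w[0]:w[1],w[2]:w[3]].astype(np.uint8),np.ones((S,S),np.uint8)) for g,w in zip(gs,wins)]
def cost(v,ids=(0,1)):
    v=np.array(v)*SC
    return sum((((mask(ps[i],parts,wins[i],v)!=G[i])&(ign[i]==0)).sum())/S**2 for i in ids)+ (v[1]/.003)**2+(v[3]/.03)**2+(v[5]/.01)**2+(v[2]/.004)**2
SC=np.array([.004,.002,.003,.02,.04,.01])
for ids in((0,1),(0,),(1,)):
    best=min((minimize(cost,x0,args=(ids,),method="Nelder-Mead",options=dict(maxfev=1200,initial_simplex=np.vstack([x0,x0+np.eye(6)]))) for x0 in(np.zeros(6),np.array([-.8,0,0,0,-.8,0]),np.array([.8,0,0,0,.8,0]))),key=lambda r:r.fun)
    v=best.x*SC;R,t=pose(v);print(ids,v,best.fun,"origin",t,"pitch deg",np.degrees(v[4]))
E
python3 fit.py
```

```text
[0.5923 0.158  0.1499] [179.9826  -0.0797  22.1501] 15.0 [ 0.0985  0.8309 -1.0174]
0.87 [315.9, 218.5] [314.448 212.306] 1904
0.96 [209.6, 204.3] [208.4754 206.5675] 924
(0, 1) [ 0.0012 -0.0001 -0.0001  0.0218  0.005  -0.0007] 68.28267398496176 origin [0.6264 0.1717 0.1418] pitch deg 0.28924255789750825
(0,) [-0.0005  0.0004 -0.0034  0.0183 -0.002   0.0007] 25.070053783057006 origin [0.6247 0.1715 0.1385] pitch deg -0.1144515400619957
(1,) [ 0.0019 -0.0008 -0.0004  0.0063  0.021   0.0018] 41.40809516225978 origin [0.6274 0.1713 0.1416] pitch deg 1.2052970987937257
```

>>> play_rows(
  increments=[
    [-0.015, 0, 0.15, 0, 0, 0, 1],
    [0, 0, 0.2, 0, 0, 0, 1],
    [0, 0, 0.15, 0, 0, 0, 1],
    [0, 0, 0.1, 0, 0, 0, 1],
    [0, 0, 0.03, 0, 0, 0, 1],
    [0, 0, 0.03, 0, 0, 0, 1],
    [0, 0, 0.03, 0, 0, 0, 1],
    [0, 0, 0, 0, 0, 0, 1],
  ],
)

```text
time: 15.87
position: [0.5902, 0.1572, 0.0797]
tcp_rot: [180.0, 0.0, 22.2]
contact_force: [0.7, -1.1, -2.4]
grip_width: 0.0583
finger_force: 86.3
```

>>> play_rows(
  increments=[
    [0, 0, 0.02, 0, 0, 0, 1],
    [0, 0, 0.02, 0, 0, 0, 1],
    [0, 0, 0.02, 0, 0, 0, 1],
    [0, 0, 0, 0, 0, 0, 1],
    [0, 0, 0, 0, 0, 0, 1],
    [0, 0, 0, 0, 0, 0, 1],
    [0, 0, 0, 0, 0, 0, 1],
    [0, 0, 0, 0, 0, 0, 1],
  ],
)

```text
time: 16.53
position: [0.5901, 0.1573, 0.0735]
tcp_rot: [-180.0, 0.0, 22.2]
contact_force: [1.8, 1.3, -1.7]
grip_width: 0.0581
finger_force: 86.8
```

>>> play_rows(
  increments=[
    [0, 0, 0.02, 0, 0, 0, 1],
    [0, 0, 0.02, 0, 0, 0, 1],
    [0, 0, 0, 0, 0, 0, 1],
    [0, 0, 0, 0, 0, 0, 1],
    [0, 0, 0, 0, 0, 0, 1],
    [0, 0, 0, 0, 0, 0, 1],
    [0, 0, 0, 0, 0, 0, 1],
    [0, 0, 0, 0, 0, 0, 1],
  ],
)

```text
time: 17.2
position: [0.5907, 0.1576, 0.0705]
tcp_rot: [-180.0, -0.1, 22.2]
contact_force: [-0.6, 1.4, 6.1]
grip_width: 0.0583
finger_force: 89.0
```

>>> play_rows(
  increments=[
    [0, 0, 0.01, 0, 0, 0, 1],
    [0, 0, 0, 0, 0, 0, 1],
    [0, 0, 0, 0, 0, 0, 1],
    [0, 0, 0, 0, 0, 0, 1],
    [0, 0, 0, 0, 0, 0, 1],
    [0, 0, 0, 0, 0, 0, 1],
    [0, 0, 0, 0, 0, 0, 1],
    [0, 0, 0, 0, 0, 0, 1],
  ],
)

```text
time: 17.87
position: [0.5908, 0.1576, 0.0701]
tcp_rot: [-180.0, -0.1, 22.2]
contact_force: [-2.1, 0.7, 9.7]
grip_width: 0.0582
finger_force: 89.7
```

>>> play_rows(
  increments=[
    [0, 0, 0, 0, 0, 0, 0.6],
    [0, 0, 0, 0, 0, 0, 0.3],
    [0, 0, 0, 0, 0, 0, 0],
    [0, 0, 0, 0, 0, 0, 0],
    [0, 0, 0, 0, 0, 0, 0],
    [0, 0, 0, 0, 0, 0, 0],
    [0, 0, 0, 0, 0, 0, 0],
    [0, 0, 0, 0, 0, 0, 0],
  ],
)

```text
time: 18.53
position: [0.5897, 0.157, 0.0682]
tcp_rot: [180.0, 0.1, 22.2]
contact_force: [-0.6, -0.7, 0.3]
grip_width: 0.0857
finger_force: 0.0
```

>>> play_rows(
  increments=[
    [0, 0, -0.1, 0, 0, 0, 0],
    [0, 0, -0.2, 0, 0, 0, 0],
    [-0.1, 0, -0.3, 0, 0, 0, 0],
    [-0.3, 0, -0.3, 0, 0, 0, 0],
    [-0.3, 0, -0.3, 0, 0, 0, 0],
    [-0.3, 0, -0.2, 0, 0, 0, 0],
    [-0.2, 0, 0, 0, 0, 0, 0],
    [0, 0, 0, 0, 0, 0, 0],
  ],
)

```text
time: 19.2
position: [0.4773, 0.1113, 0.2098]
tcp_rot: [180.0, -0.0, 22.1]
contact_force: [-0.2, -0.8, -0.8]
grip_width: 0.0854
finger_force: 0.0
```

```bash
python3 - <<'E'
from h import *
np.set_printoptions(precision=4,suppress=True)
s=env.sense();print(s["position"],s["tcp_rot"],s["time"],s["contact_force"])
w=env.snapshot("wrist");p=env.snapshot("side");q=env.snapshot("scene")
# predicted seated outline
R=Rot.from_euler("Z",np.radians(22.2)).as_matrix()
L=np.array([(-80,30),(66,30),(66,22),(86,22),(86,-22),(66,-22),(66,-30),(-80,-30),(-80,-13),(-116,-13),(-116,13),(-80,13)])/1000
P=np.c_[L,np.where(L[:,0]>.067,.006,.012)]@R.T+[.6243,.171,.06]
ims=[]
for im,(r0,r1,c0,c1) in((p,(190,265,160,270)),(q,(180,280,270,350))):
    k=7 if im is p else 4
    a=cv2.resize(im["color"][r0:r1,c0:c1].copy(),None,fx=k*.5+1,fy=k*.5+1,interpolation=cv2.INTER_CUBIC);f=k*.5+1
    h=((proj(im,P)+.5-[c0,r0])*f).astype(np.int32)
    b=a.copy();cv2.polylines(b,[h],True,(0,255,0),1);ims+=[np.hstack([a,b])] if 0 else [b,a]
H=400
x=np.zeros((H*1+0,0,3),np.uint8)
tiles=[cv2.resize(i,(400,300)) for i in(ims[0],ims[2])]+[cv2.resize(ims[1],(400,300)),cv2.resize(w["color"],(400,300))]
cv2.imwrite("pics/seat.png",cv2.cvtColor(np.vstack([np.hstack(tiles[:2]),np.hstack(tiles[2:])]),cv2.COLOR_RGB2BGR))
E
```

```text
[0.4773 0.1113 0.2098] [179.9689  -0.0281  22.1256] 19.2 [-0.2252 -0.8056 -0.7584]
```

View pics/seat.png

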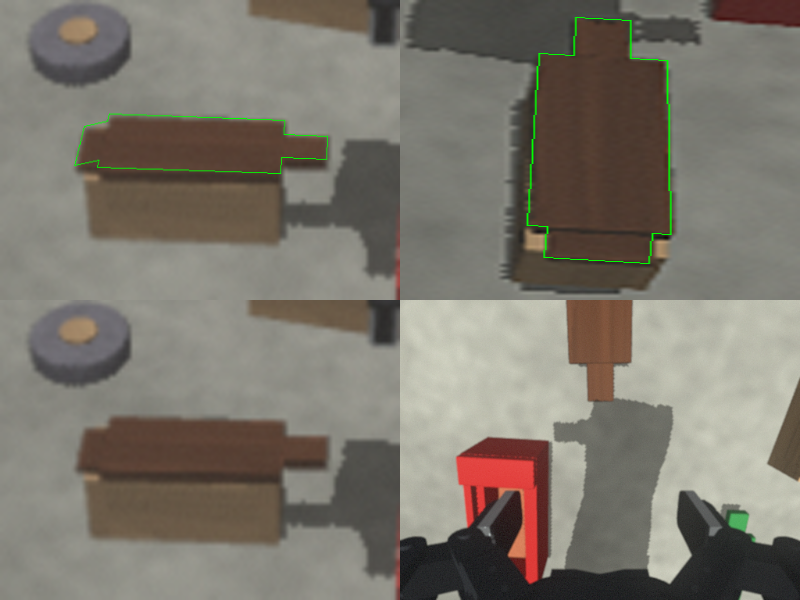

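The lid's outline matches the computed seated pose in both views: side view around (80–328, 115–170) in the crop, and scene view. It lies level and the arm is clear, so I'm handing in.

```bash
python3 -c "
from station import env
print(env.close_job())"
```

```text
the job is handed in; nothing more can be done
None
```

I tipped the lid by its lip, drew it out and left it ajar, regripped it by its long sides, and released it on the open box; the job is handed in at about 19 s. In the last pictures its outline matches the fully seated, level pose; the hand-in returned no verdict.

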